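Stand the trivet in the rack, set the fence and shut its cam lever

ROBOT

A 6-joint arm with a two-finger parallel gripper is mounted at the origin on the work surface. World frame = base frame: x ahead of the robot, y to its left, z up, the work surface at z = 0. Lengths are in m, angles in rad, forces in N, time in s.
With the tool pointing down it reaches from about 0.225 to 0.875 m from the base axis. Payload 3.4 kg.
Tool frame: the origin (TCP) lies midway between the tips of the shut fingers; the grasp point (between the pads) lies 19 mm behind it; x points along the fingers, z is the direction in which the jaws open and shut, and the axes are right-handed (so a half turn about x gives the same grasp; the last joint's range is limited). The gripper opens to 85 mm and grips with 20 to 120 N. Pads are 22 mm wide; open, the fingers measure 114 mm over their backs; the gripper's body (76 mm by 85 mm) begins 54 mm behind the grasp point. The pads swing forward as they close: fully open they stand 13 mm farther back than shut.
Start: joints at [1.065, 0.276, 1.505, -0, 1.361, -0.121], TCP at [0.216, 0.533, 0.206] pointing down, gripper open.
Joint ranges: [-2.89, 2.89], [-0.75, 2.08], [0.22, 2.7], [-1.18, 4.32], [0.11, 2.71], [-2.7, 2.7]. Speed limits (rad/s): [2.57, 2.57, 3.14, 3.14, 3.14, 3.14].

INTERFACE

Orientations are given as a unit quaternion [w, x, y, z].
In Python, from rig import manip, eyes gives the robot as it stands. The module is installed in compiled form; this text tells all that it offers.
- The arm moves only by the shell command python3 -m crank 'ROWS' [FORCE]. ROWS is JSON, a list of rows, each a list of 7 numbers: the shift along the tool's x, y, z in cm, then the turn, a rotation vector about the tool's x, y, z in degrees, then the finger opening in cm, from 0 to 8.54. A call has 1 to 5 rows; each row is the pose to reach, as a shift and turn from the pose commanded when the call began, along the tool's axes at that moment; what a row does not reach only later rows make up. A row lasts 1/8 s, in which the tool goes at most 62.5 mm and 10.7 degrees, less where a joint would pass 70% of its speed; a pose out of reach is approached as far as the arm can. A call with a gripper value outside its range is refused whole. The fingers move at their own pace and stop on an object; FORCE is the grip in N (left out, the last holds). Time passes only in rows, so rows that repeat a pose let the fingers close. It gives the time, the measured TCP pose, the force and the opening at its end, in the units of the state.
- manip.get_state(): the state, without advancing time (a new reading comes with each control period).
- eyes.get_image(name): name is "side" or "top" or "wrist"; returns a dict with "color" (384x512x3 uint8, blue, green, red), "z_map" (384x512 float32, m along the optical axis (not along the pixel's ray), 0 where there is no reading), "vertical_fov" (degrees; the focal length in pixels is half the picture's height over the tangent of half this angle, whatever the lens; pixels are square), "cx", "cy" (the principal point, pixels), "dist" ([k1, k2, p1, p2, k3] as OpenCV has them; the pictures are not rectified), "eye" and "attitude" of the camera in the world. Camera axes: x right, y up, looking along -z (the intrinsics and any distortion apply to the point x, -y, -z); pixel columns grow to the right and rows downward; lengths in m; the calibration is good to about 2 mm. A picture is of the moment at which its call begins.
- manip.sign_off(): hands the job in, once; it reports no verdict.
The state is a dict: "clock": time; "qpos": joint angles; "qd": joint speeds; "effort": joint torques, N m; "position": TCP position; "ee_rot": TCP orientation; "contact_force": force on the tool from outside, world axes, zero at the start; "moment": the same for the moment, N m; "width": finger opening in m.
Only numpy, scipy, OpenCV 4.12 (cv2) and the standard library are available. Lean on these libraries where they do the work, as an engineer would, in place of code of your own. Each camera call takes 0.05 s, during which the arm holds its last target.

TASK

Stand the cork trivet upright on its thin edge in the grey rack, between the fixed fence and the blue sliding fence, and let go of it. Then take the orange cam lever by its knob and, with the lever still swung out, push the blue fence in against its spring until its white pointer lines up with the yellow mark, and swing the lever fully closed while keeping the pointer at the mark. Do not let go: finish still gripping the knob with the fence held at the mark, the trivet standing, and the measuring cups, sifter and jar left where they are.

Things in the scene. Friction and masses are not known exactly. Their poses are not given: they have to be found in the camera images.
- trivet: Square cork trivet, 120 x 120 mm and 20 mm thick, about 80 g, loose. Origin at its centre; x is square to its faces, y and z run along its edges. At the start it leans on the slanted wooden rest at 34 degrees from vertical, its top edge towards the robot side (the rest's -x); the rest's board reaches 65 mm up its back from its lower edge, so the upper 55 mm is free on both faces. Gripped by the two faces at the top edge. Set down square it stands by itself.
- rest: Wooden slanted rest, base 130 x 100 mm, 6 mm thick, fixed to the cart; origin at the centre of its underside, z up, x horizontal and square to the trivet's lower edge. Board 90 mm wide, its top edge about 70 mm above the cart.
- rack: Grey plastic rack fixed to the cart: base plate 110 mm wide (y) and 12 mm thick, from x = -100 to +150 mm. Origin on the cart surface, z up. The fixed fence stands across its -x end, inner face at x = -80 mm, top 62 mm above the cart. The trivet stands on the base plate (12 mm above the cart), its faces square to the rack's x. Wide open, the gap between the fences runs from x = -80 to +10 mm.
- fence (a joint): Travel of the blue sliding fence, 0 to 0.072 m: 0 when fully open, growing as it slides along the rack's -x towards the fixed fence. A spring (2.5 N when open, about 4 N at the mark) pushes it back open whenever it is not held. The fence is 100 mm wide, its top 62 mm above the cart, its inner face at rack x = 10 mm minus the travel; gap to the fixed fence = 90 mm minus the travel.
- pointer (a point): Tip of the white pointer, a bar 5 mm wide on the blue sliding fence's -y side, 22 mm above the cart; always 45 mm from the fence's inner face along the rack's x, at the same rack x as the lever's pivot axis (which lies at rack y = 0).
- mark_top (a point): Top centre of the yellow mark, a fixed block 14 mm long along the rack's x, 26 mm wide, 22 mm tall, beside the rack's -y edge; its axes are the rack's. The fence is at the mark when the pointer is level with its middle along the rack's x (fence gap 30 to 44 mm).
- lever (a joint): Angle of the orange cam lever about its upright pivot on the blue fence, 0 to 1.15 rad: 0 = fully closed (against its stop, pointing along the rack's +x), growing as it swings out towards the rack's +y. It starts at 0.8 to 1.1 and stays where it is left (about 0.06 N m of friction). Lever bar top 47 mm above the cart.
- knob: Upright round orange knob on the lever's end, 18 mm diameter, 42 mm tall, standing from 47 to 89 mm above the cart, rigid with the lever, 60 mm from the pivot axis. Origin at the centre of its underside; its x points away from the pivot. Moving the knob both slides the fence and turns the lever.
- cups: Bystander: three nested red measuring cups, 84 mm across, 62 mm tall, handles along +x reaching 115 mm from the centre. Origin under the centre.
- sifter: Bystander: steel sifter, 104 mm across, 105 mm tall, squeeze handle out to 105 mm along its +x. Origin under the centre.
- jar: Bystander: glass jar with bail lid, 96 mm across, 150 mm tall. Origin under the centre.
Things that resemble listed ones, but are neither listed nor needed, are in the scene too. Of the things that look like the trivet, the middle-sized one is meant.

How it is judged:
By the outcome, as a careful person would: the job done as asked, in the order asked, and still so for the second after the job is handed in, while the arm keeps its last pose, push and grip.
It also fails if it takes over 48 s, if anything falls off the work surface, if the arm or the gripper's body presses on something with over 40 N, if the wrist force passes 120 N, or if a joint passes its speed limit or range.

## Working session

There is one attempt and no reset: what is moved stays moved. The work goes in short steps, Python scripts to look and compute and a shell command to move; the robot and the scene stay as the last step left them, time stands still between calls to the robot, and variables do not carry over. Pictures are saved under pics/ and viewed, and the job is handed in when it is done.

```bash
mkdir -p pics; ls; cat > h.py <<'E'
import numpy as np, cv2
from scipy.spatial.transform import Rotation as R
from rig import manip, eyes
def q2R(q): return R.from_quat([q[1],q[2],q[3],q[0]]).as_matrix()
def cam(im):
    H=im["color"].shape[0]; f=H/2/np.tan(np.radians(im["vertical_fov"])/2)
    K=np.array([[f,0,im["cx"]],[0,f,im["cy"]],[0,0,1.]])
    a=np.array(im["attitude"],float)
    Rm=q2R(a) if a.size==4 else a.reshape(3,3)
    return K,np.array(im["dist"],float),np.array(im["eye"],float),Rm
def rays(im,px):
    K,d,e,Rm=cam(im)
    n=cv2.undistortPoints(np.array(px,float).reshape(-1,1,2),K,d).reshape(-1,2)
    return e,(np.c_[n[:,0],-n[:,1],-np.ones(len(n))])@Rm.T
def plane(im,px,z):
    e,r=rays(im,px); return e+r*((z-e[2])/r[:,2])[:,None]
def deproj(im,px):
    px=np.array(px).reshape(-1,2); e,r=rays(im,px)
    zz=im["z_map"][px[:,1].astype(int),px[:,0].astype(int)]
    P=e+r*zz[:,None]; P[zz==0]=np.nan; return P
def cloud(im):
    h,w=im["z_map"].shape; u,v=np.meshgrid(np.arange(w),np.arange(h))
    return deproj(im,np.c_[u.ravel(),v.ravel()]).reshape(h,w,3)
def proj(im,P):
    K,d,e,Rm=cam(im); c=(np.array(P,float).reshape(-1,3)-e)@Rm
    c=c*[1,-1,-1]
    return cv2.projectPoints(c,np.zeros(3),np.zeros(3),K,d)[0].reshape(-1,2)
E
python3 - <<'E'
from h import *
import pickle
print(manip.get_state())
for n in ["side","top","wrist"]:
    im=eyes.get_image(n); pickle.dump(im,open(f"{n}0.pkl","wb"))
    print(n,{k:v for k,v in im.items() if k not in("color","z_map")})
    cv2.imwrite(f"pics/{n}0.png",im["color"])
E
```

```text
pics
{'clock': 0.0, 'qpos': array([ 1.06502288e+00,  2.76589402e-01,  1.50611385e+00,  2.79854590e-05,
        1.36068695e+00, -1.20994024e-01]), 'qd': array([ 0.00047335, -0.00095692, -0.00023007, -0.00185667,  0.00123383,
        0.00106637]), 'effort': array([-6.65009775e-04, -4.16761422e+01, -2.45811421e+01, -5.23907038e-04,
        1.09720029e-02, -1.65887775e-05]), 'position': array([0.21554774, 0.53246701, 0.20465062]), 'ee_rot': array([ 0.58580807, -0.39545099,  0.58694894,  0.3948903 ]), 'contact_force': array([0.34563471, 0.19141768, 0.72782328]), 'moment': array([ 0.06759458,  0.0043518 , -0.01332827]), 'width': 0.08520708109609541}
side {'vertical_fov': 48.86462513514243, 'cx': 256.71967822828805, 'cy': 192.10866769823667, 'dist': array([0.05387578, 0.        , 0.        , 0.        , 0.        ]), 'eye': array([-0.06108878, -0.76952901,  0.70605894]), 'attitude': array([ 0.83152331,  0.45096721, -0.16295445, -0.28043433])}
top {'vertical_fov': 46.35265329359723, 'cx': 255.01373827030218, 'cy': 197.26049500592111, 'dist': array([-0.08003045,  0.        ,  0.        ,  0.        ,  0.        ]), 'eye': array([ 3.65927282e-01, -2.07054936e-04,  1.29260354e+00]), 'attitude': array([ 0.70817698,  0.05235593, -0.05518941, -0.70192475])}
wrist {'vertical_fov': 62.8471046583632, 'cx': 255.30624729867495, 'cy': 193.11784340841086, 'dist': array([-0.06276349,  0.        ,  0.        ,  0.        ,  0.        ]), 'eye': array([0.15387209, 0.55860813, 0.37243863]), 'attitude': array([ 0.8212625 , -0.11412923, -0.07545679,  0.55390315])}
```

View pics/top0.png

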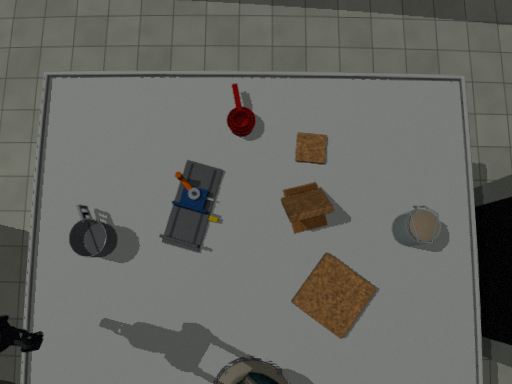

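View pics/side0.png

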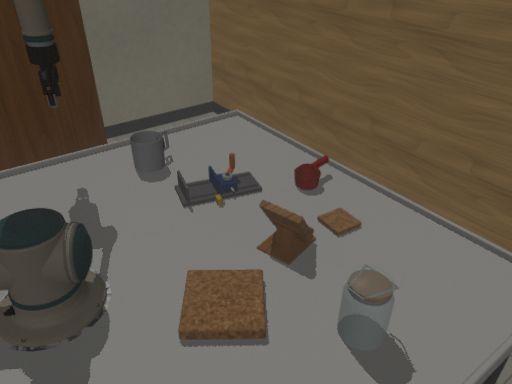

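View pics/wrist0.png

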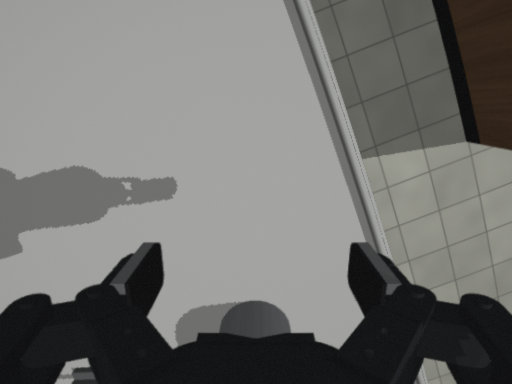

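Top view: the arm base is at the bottom centre. Candidates for the trivet are the small cork square (311,148), the leaning cork plate on the wooden rest (308,203), and the big cork square (335,295). The leaning one is middle-sized and fits the description. I'll confirm this in a crop and measure.

```bash
python3 - <<'E'
from h import *
import pickle
t=pickle.load(open("top0.pkl","rb")); s=pickle.load(open("side0.pkl","rb"))
a=cv2.resize(t["color"][130:250,150:350],None,fx=4,fy=4,interpolation=cv2.INTER_CUBIC)
cv2.imwrite("pics/crop_t.png",a[:, :])
b=cv2.resize(s["color"][140:270,165:365],None,fx=4,fy=4,interpolation=cv2.INTER_CUBIC)
cv2.imwrite("pics/crop_s.png",b)
for n,im in (("top",t),("side",s)):
    C=cloud(im); 
    pts=[(311,148),(308,203),(335,295),(204,215)] if n=="top" else [(340,221),(290,218),(224,300)]
    for p in pts: print(n,p,C[p[1],p[0]].round(3))
    hsv=cv2.cvtColor(im["color"],cv2.COLOR_BGR2HSV)
    for nm,lo,hi in (("orange",(3,180,90),(12,255,255)),("blue",(105,100,40),(130,255,255)),("yellow",(20,150,90),(35,255,255))):
        m=cv2.inRange(hsv,lo,hi); 
        k,l,st,c=cv2.connectedComponentsWithStats(m)
        for i in range(1,k):
            if st[i,4]>8: print(n,nm,st[i],c[i].round(1),np.nanmedian(C[l==i],axis=0).round(4),np.nanpercentile(C[l==i][:,2],[5,95]).round(3))
E
```

```text
top (311, 148) [ 0.71  -0.168  0.016]
top (308, 203) [ 0.536 -0.148  0.088]
top (335, 295) [ 0.287 -0.229  0.029]
top (204, 215) [0.509 0.142 0.013]
top blue [172 187  36  26 414] [192.8 200.5] [0.5458 0.1678 0.0384] [0.033 0.065]
top yellow [209 216   9   6  42] [212.9 218.5] [0.4984 0.1143 0.0227] [0.018 0.028]
side (340, 221) [ 0.707 -0.176  0.012]
side (290, 218) [ 0.505 -0.186  0.116]
side (224, 300) [ 0.281 -0.236  0.029]
side blue [210 167  27  18  88] [222.1 178.9] [0.5457 0.1557 0.0347] [0.032 0.061]
side yellow [216 195   6   9  31] [218.7 198.2] [0.4966 0.1063 0.0193] [0.007 0.022]
```

View pics/crop_t.png

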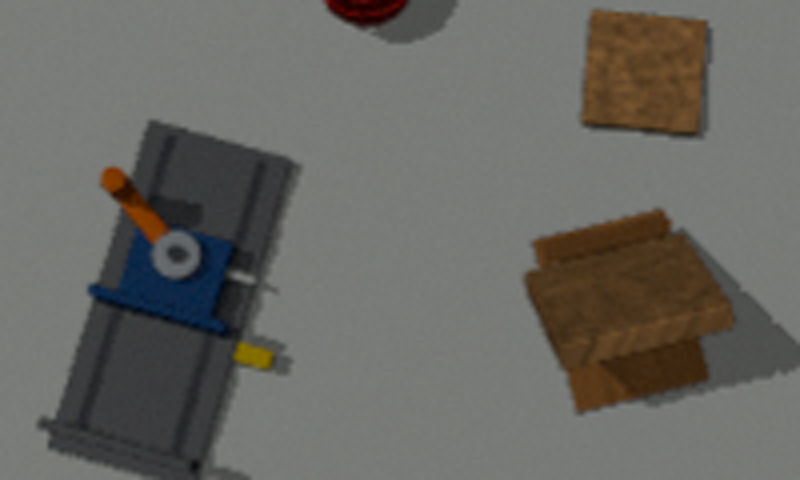

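View pics/crop_s.png

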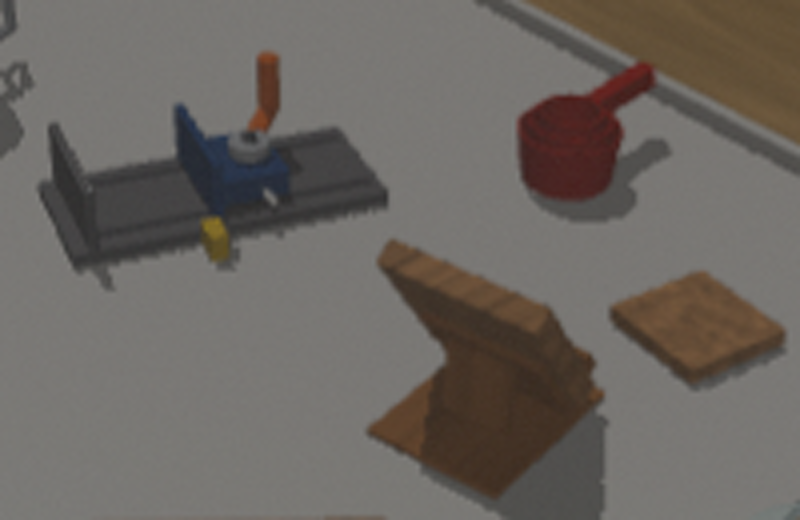

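The middle-sized cork plate (crop top: 526–733, 233–365) leans on the wooden rest, its top edge towards the robot. The small one lies flat behind it and the large one lies flat at (335,295). Next I'll measure the plate and the rack.

```bash
python3 - <<'E'
from h import *
import pickle
from scipy import ndimage
t=pickle.load(open("top0.pkl","rb")); s=pickle.load(open("side0.pkl","rb"))
np.set_printoptions(precision=4,suppress=True)
C=cloud(t); S=cloud(s)
# trivet from top
reg=C[175:245,270:345].reshape(-1,3)
reg=reg[(reg[:,2]>0.045)]
# ransac plane
rng=np.random.default_rng(0);best=None
for _ in range(500):
    p=reg[rng.choice(len(reg),3,False)];n=np.cross(p[1]-p[0],p[2]-p[0]);
    if np.linalg.norm(n)<1e-6: continue
    n/=np.linalg.norm(n);n*=np.sign(n[2]);
    if not .4<n[2]<.75: continue
    i=abs((reg-p[0])@n)<.003
    if best is None or i.sum()>best.sum(): best=i
Q=reg[best];c=Q.mean(0);n=np.linalg.svd(Q-c)[2][2];n*=np.sign(n[2])
print("face n",n,"tilt",np.degrees(np.arcsin(n[2])),"yaw",np.degrees(np.arctan2(n[1],n[0])),"N",len(Q),"res",((Q-c)@n).std())
yaw=np.arctan2(n[1],n[0]);h=np.array([-np.sin(yaw),np.cos(yaw),0]);u=np.cross(n,h);u*=np.sign(u[2])
a=(Q-c)@h;b=(Q-c)@u
print("h range",a.min(),a.max(),"u range",b.min(),b.max(), "u",u)
mid=c+h*(a.min()+a.max())/2
print("top edge z etc", mid+u*b.max(), "bottom", mid+u*b.min())
# color corners of top face, top view crop coords
cr=np.array([(526,270),(685,235),(733,300),(562,340)])/4+[150,130]-0.375
e,r=rays(t,cr); P=e+r*(((c-e)@n)/(r@n))[:,None]
print("face corners\n",P, [np.linalg.norm(P[i]-P[(i+1)%4]) for i in range(4)], P.mean(0))
# side view: top edge corners (crop s) 
cs=np.array([(398,240),(550,305),(378,262),(540,328)])/4+[165,140]-.375
for p in cs: print("side topedge",p,S[int(round(p[1]))+1,int(round(p[0]))])
E
```

```text
face n [0.7931 0.2023 0.5746] tilt 35.0703860320244 yaw 14.308965561587035 N 802 res 0.001237221881981752
h range -0.06015389641443486 0.06002132102923006 u range -0.05659533994747337 0.04938708279538101 u [-0.5568 -0.142   0.8184]
top edge z etc [ 0.5064 -0.1499  0.1318] bottom [ 0.5654 -0.1348  0.0451]
face corners
 [[ 0.5604 -0.0787  0.0322]
 [ 0.586  -0.1918  0.0367]
 [ 0.5275 -0.2098  0.1237]
 [ 0.5003 -0.0968  0.1215]] [np.float64(0.11604894451895742), np.float64(0.10632984962332158), np.float64(0.11618854357997223), np.float64(0.10919760169623018)] [ 0.5436 -0.1443  0.0785]
side topedge [264.125 199.625] [ 0.493  -0.1027  0.1241]
side topedge [302.125 215.875] [ 0.6468 -0.0886  0.0005]
side topedge [259.125 205.125] [ 0.4802 -0.0993  0.1124]
side topedge [299.625 221.625] [ 0.5132 -0.2124  0.1136]
```

```bash
python3 - <<'E'
from h import *
import pickle
t=pickle.load(open("top0.pkl","rb")); s=pickle.load(open("side0.pkl","rb"))
np.set_printoptions(precision=4,suppress=True)
C=cloud(t)
# rack base: dark grey pixels, z .008-.016
x0,y0,x1,y1=155,155,232,258
V=cv2.cvtColor(t["color"],cv2.COLOR_BGR2GRAY)
sub=C[y0:y1,x0:x1]; g=V[y0:y1,x0:x1]
print(np.percentile(g,[5,20,50,80]))
m=(g<85).astype(np.uint8)
k,l,st,ce=cv2.connectedComponentsWithStats(m); i=1+np.argmax(st[1:,4]); 
m=(l==i).astype(np.uint8);print(st[i])
vis=t["color"][y0:y1,x0:x1].copy();vis[m>0]=(0,0,255)
cv2.imwrite("pics/rackmask.png",cv2.resize(np.hstack([t["color"][y0:y1,x0:x1],vis]),None,fx=5,fy=5))
# fences by height
z=sub[...,2]
for nm,mm in (("fences .052-.075",(z>.052)&(z<.075)),):
    k,l,st,ce=cv2.connectedComponentsWithStats(mm.astype(np.uint8))
    for i in range(1,k):
        if st[i,4]>10:
            Q=sub[l==i]; c=Q.mean(0); w=np.linalg.svd(Q[:,:2]-c[:2])[2][0]; a=(Q-c)[:,:2]@w; b=(Q-c)[:,:2]@np.array([-w[1],w[0]])
            print(nm,st[i],"c",c,"dir",np.degrees(np.arctan2(w[1],w[0])),"ext",np.ptp(a),np.ptp(b))
E
```

```text
[ 34.  57. 119. 122.]
[   5    5   65   93 3419]
fences .052-.075 [22 21  7  5 13] c [0.6064 0.2032 0.0635] dir 120.96978713840737 ext 0.016656784092060947 0.00561716962356078
fences .052-.075 [37 35  5  6 13] c [0.567  0.167  0.0545] dir -167.67026047058073 ext 0.014306370317568335 0.011211362013743969
fences .052-.075 [ 17  46  35  13 115] c [0.5263 0.1785 0.0625] dir 74.84330735183573 ext 0.09921737364296057 0.008338042277876654
fences .052-.075 [  4  80  40  13 120] c [0.4316 0.2041 0.0625] dir 74.88328969887492 ext 0.11048083922619718 0.007875994262505475
```

View pics/rackmask.png

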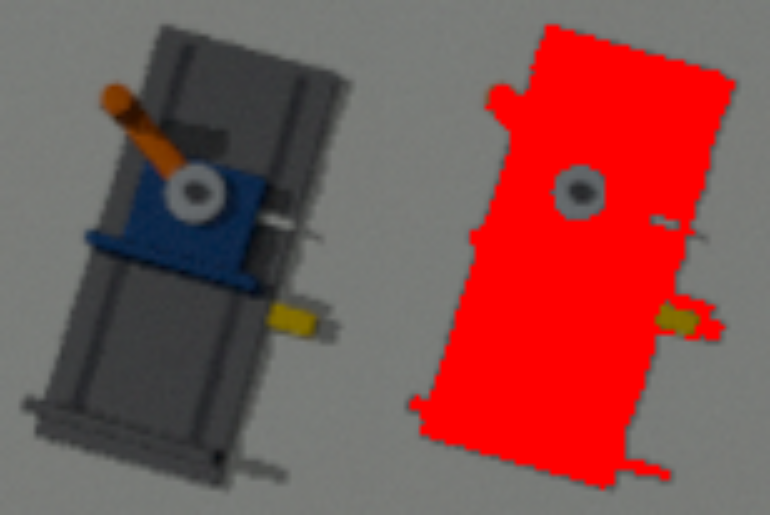

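```bash
cat >> h.py <<'E'
def toolpose():
    s=manip.get_state(); return np.array(s["position"]),q2R(s["ee_rot"]),s
def delta(pt,Rt):
    p,Rc,s=toolpose()
    d=Rc.T@(np.array(pt)-p)*100; rv=np.degrees(R.from_matrix(Rc.T@Rt).as_rotvec())
    return d.round(2),rv.round(1)
def frame(xdir,zdir):
    x=np.array(xdir,float);x/=np.linalg.norm(x);z=np.array(zdir,float);z-=x*(z@x);z/=np.linalg.norm(z)
    return np.c_[x,np.cross(z,x),z]
E
python3 - <<'E'
from h import *
p,Rc,s=toolpose(); print(Rc.round(3))
ps=np.radians(14.3);t=np.radians(34)
x=[np.sin(t)*np.cos(ps),np.sin(t)*np.sin(ps),-np.cos(t)]
n=np.array([np.cos(t)*np.cos(ps),np.cos(t)*np.sin(ps),np.sin(t)])
for sg in (1,-1):
    Rt=frame(x,sg*n); print(sg,delta([.45,-.165,.30],Rt), delta([.45,-.165,.30],frame([0,0,-1],sg*n)))
E
```

```text
[[-0.001 -0.927  0.375]
 [-0.001  0.375  0.927]
 [-1.     0.    -0.001]]
1 (array([ -9.45, -47.91, -55.87]), array([ 52. , -31.5, -15.9])) (array([ -9.45, -47.91, -55.87]), array([53.7, -0.1,  0. ]))
-1 (array([ -9.45, -47.91, -55.87]), array([-121.9,   18.8,  -37.4])) (array([ -9.45, -47.91, -55.87]), array([-1.263e+02, -0.000e+00, -1.000e-01]))
```

```bash
python3 -m crank '[[-9,-48,-56,52,-31.5,-16,8],[-9,-48,-56,52,-31.5,-16,8],[-9,-48,-56,52,-31.5,-16,8],[-9,-48,-56,52,-31.5,-16,8],[-9,-48,-56,52,-31.5,-16,8]]' 60
cat > tgt1.py <<'E'
from h import *
ps=np.radians(14.3);t=np.radians(34)
x=np.array([np.sin(t)*np.cos(ps),np.sin(t)*np.sin(ps),-np.cos(t)])
n=np.array([np.cos(t)*np.cos(ps),np.cos(t)*np.sin(ps),np.sin(t)])
Rg=frame(x,n)
E
python3 - <<'E'
from tgt1 import *
print(toolpose()[2]["position"],delta([.45,-.165,.30],Rg))
E
```

```text
clock: 0.78
position: [0.3144, 0.237, 0.2436]
ee_rot: [0.85, -0.11, 0.491, 0.154]
contact_force: [1.4, -0.7, 0.1]
width: 0.08
[0.31438006 0.23703061 0.24364186] (array([-4.730e+00, -4.254e+01,  3.000e-02]), array([ 7.4, -4.3, -2.2]))
```

```bash
python3 -m crank '[[-4.7,-42.5,0,7.4,-4.3,-2.2,8],[-4.7,-42.5,0,7.4,-4.3,-2.2,8],[-4.7,-42.5,0,7.4,-4.3,-2.2,8],[-4.7,-42.5,0,7.4,-4.3,-2.2,8],[-4.7,-42.5,0,7.4,-4.3,-2.2,8]]'
python3 -m crank '[[0,-12,0,0,0,0,8],[0,-12,0,0,0,0,8],[0,-12,0,0,0,0,8]]'
python3 - <<'E'
from tgt1 import *
import pickle
print(toolpose()[2]["position"],delta([.45,-.165,.30],Rg),toolpose()[2]["qpos"])
im=eyes.get_image("wrist");pickle.dump(im,open("w1.pkl","wb"));cv2.imwrite("pics/w1.png",im["color"])
E
```

```text
clock: 1.4
position: [0.3768, 0.0421, 0.2623]
ee_rot: [0.872, -0.059, 0.473, 0.111]
contact_force: [1.3, 0.2, -0.0]
width: 0.0801
clock: 1.78
position: [0.4079, -0.0798, 0.2619]
ee_rot: [0.872, -0.057, 0.474, 0.106]
contact_force: [-0.8, 1.2, -0.2]
width: 0.0802
[ 0.40786927 -0.07979117  0.2619238 ] (array([-2.09, -9.27,  3.81]), array([-0.5, -1.1,  0.2])) [-0.86776845 -0.2667264   2.06743365  0.56887794  1.13021089 -1.30049167]
```

View pics/w1.png

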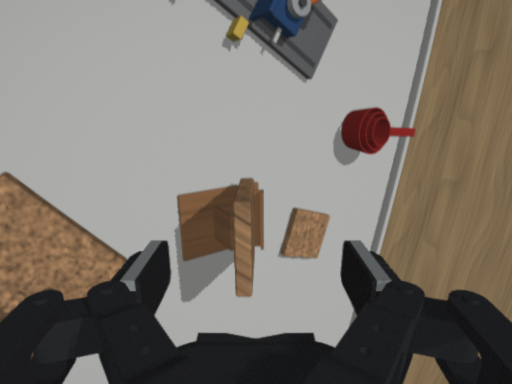

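The wrist view shows the trivet's top edge end-on, corners about (240,180), (254,180), (253,296), (235,296). The wooden rest is behind it, the small trivet at (306,233) and the large one bottom left.

```bash
python3 - <<'E'
from tgt1 import *
import pickle
np.set_printoptions(precision=4,suppress=True)
im=pickle.load(open("w1.pkl","rb")); C=cloud(im)
sub=C[170:305,225:270]; 
Z=sub[...,2]
cv2.imwrite("pics/w1c.png",cv2.resize(im["color"][165:310,170:340],None,fx=4,fy=4,interpolation=cv2.INTER_CUBIC))
m=Z>.095
p,Rc,s=toolpose()
Q=sub[m]
# upper-face corner: extent in rest frame
ux=-x; y=Rg[:,1]
L=(Q-p)@Rg
for i,nm in enumerate("xyz"): print(nm,np.percentile(L[:,i],[0,1,5,25,50,75,95,99,100]))
print("max z pts",np.percentile(Q[:,2],[50,90,99,100]))
top=L[(L[:,0]<np.percentile(L[:,0],10)+.006)]
print("top edge strip n",len(top),"x med",np.median(top[:,0]),"z rng",np.percentile(top[:,2],[1,99]),"y rng",np.percentile(top[:,1],[0,1,99,100]))
# ridge direction: for y bins center z & x
for a,b in ((-.0,.2),(.2,.4),(.4,.6),(.6,.8),(.8,1)):
    lo,hi=top[:,1].min(),top[:,1].max(); k=(top[:,1]>=lo+a*(hi-lo))&(top[:,1]<lo+b*(hi-lo)); T=top[k]
    print(np.median(T[:,1]),np.percentile(T[:,2],[2,98]),np.percentile(T[:,2],[2,98]).mean(),np.median(T[:,0]))
E
```

```text
x [0.1557 0.1562 0.1567 0.1575 0.1581 0.1589 0.1776 0.1905 0.1962]
y [-0.1582 -0.156  -0.1498 -0.1216 -0.0893 -0.0596 -0.0394 -0.039  -0.0386]
z [-0.0269 -0.0265 -0.0254 -0.0211 -0.0158 -0.0107 -0.0068 -0.0065 -0.0063]
max z pts [0.1207 0.1252 0.1263 0.1273]
top edge strip n 1664 x med 0.1579068661573173 z rng [-0.0265 -0.0069] y rng [-0.1582 -0.1562 -0.0393 -0.0387]
-0.14599199912953786 [-0.0258 -0.0066] -0.016202487552970452 0.15799034885563498
-0.1219745512604147 [-0.0262 -0.0073] -0.016771935829192945 0.1580029971452137
-0.09820892609642434 [-0.0264 -0.0071] -0.01674196923293268 0.15802663728325134
-0.07439423548668445 [-0.0259 -0.0068] -0.016384999130907733 0.1577154940227828
-0.049911761654264565 [-0.0265 -0.0076] -0.01702810286033575 0.1578479765072295
```

View pics/w1c.png

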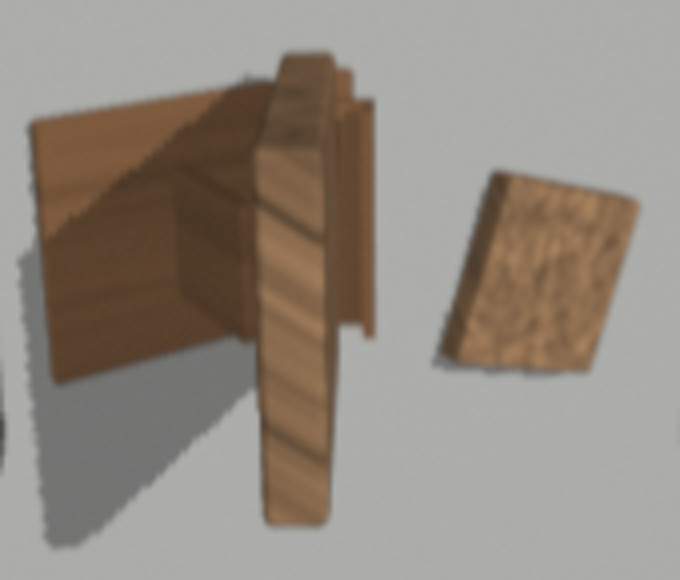

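```bash
python3 - <<'E'
from tgt1 import *
import pickle
p,Rc,s=toolpose()
c=p+Rg@[.158,-.0975,-.0165]; print("top edge centre",c)
t=pickle.load(open("top0.pkl","rb"));s0=pickle.load(open("side0.pkl","rb"))
# predicted corners in fixed cams
P=[c+Rg@[0,sy*.06,sz*.01] for sy in(-1,1) for sz in(-1,1)]
for im,n in((t,"top"),(s0,"side")):
    a=im["color"].copy(); q=proj(im,P); print(n,q.round(1))
    x0,y0=(q.mean(0)-[40,30]).astype(int); a=cv2.resize(a[y0:y0+60,x0:x0+80],None,fx=5,fy=5,interpolation=cv2.INTER_CUBIC)
    for u in q: cv2.circle(a,tuple(((u-[x0,y0]+.5)*5).astype(int)),3,(0,255,0),1)
    cv2.imwrite(f"pics/chk_{n}.png",a)
print(delta(c+x*(-.04),Rg),delta(c+x*.038,Rg))
a=np.vstack([cv2.imread("pics/chk_top.png"),cv2.imread("pics/chk_side.png")]);cv2.imwrite("pics/chk.png",a)
E
```

```text
top edge centre [ 0.50335701 -0.15227715  0.12112158]
top [[333.5 211.5]
 [332.6 205. ]
 [289.7 222.3]
 [288.5 215.8]]
side [[299.1 222.8]
 [303.3 215.7]
 [258.3 204.4]
 [262.5 197.7]]
(array([11.82, -9.77, -1.37]), array([-0.3, -1.1, -0. ])) (array([19.62, -9.77, -1.22]), array([-0.3, -1.1, -0. ]))
```

View pics/chk.png

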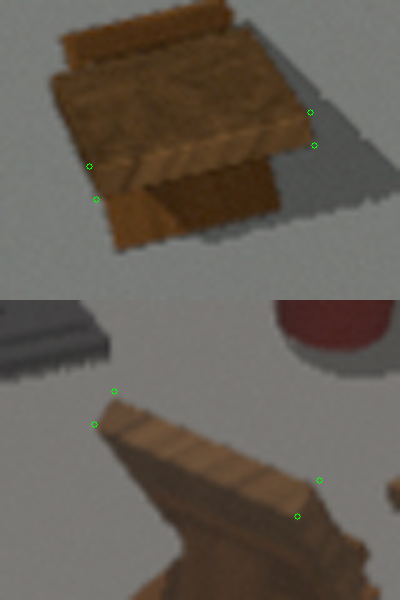

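Both fixed views agree with the wrist fix to within about 1 px. I'll approach in two stages.

```bash
python3 -m crank '[[5,-9.8,-1.4,0,-1,0,8],[9,-9.8,-1.4,0,-1,0,8],[11.8,-9.8,-1.4,0,-1,0,8],[11.8,-9.8,-1.4,0,-1,0,8]]' 60
python3 - <<'E'
from tgt1 import *
c=np.array([0.50335701,-0.15227715,0.12112158])
print(delta(c+x*.038,Rg))
E
```

```text
clock: 2.33
position: [0.4814, -0.1515, 0.1524]
ee_rot: [0.875, -0.056, 0.468, 0.114]
contact_force: [-0.5, 0.7, -0.4]
width: 0.08
(array([ 7.57, -0.7 ,  0.03]), array([-0. , -0.2, -0.6]))
```

```bash
python3 -m crank '[[3,-0.3,0,0,0,0,8],[6,-0.3,0,0,0,0,8],[7.6,-0.3,0,0,0,0,8],[7.6,-0.3,0,0,0,0,8]]' 60
python3 - <<'E'
from tgt1 import *
c=np.array([0.50335701,-0.15227715,0.12112158])
print(delta(c+x*.038,Rg))
im=eyes.get_image("wrist");cv2.imwrite("pics/w2.png",im["color"])
E
```

```text
clock: 2.82
position: [0.524, -0.1453, 0.0928]
ee_rot: [0.876, -0.058, 0.466, 0.112]
contact_force: [0.1, 0.3, 0.1]
width: 0.0798
(array([ 0.24, -0.17, -0.21]), array([ 0.1,  0. , -0.3]))
```

View pics/w2.png

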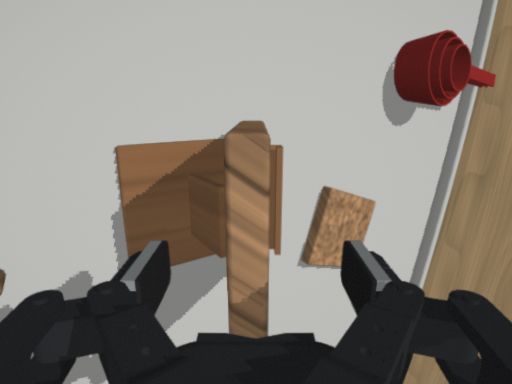

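The trivet edge (cols 226–270) lies between the fingers (168–344), about 2 mm off centre. I'll correct that by -0.2 cm in z and close.

```bash
python3 -m crank '[[0.2,-0.2,-0.2,0,0,0,5],[0.2,-0.2,-0.2,0,0,0,3],[0.2,-0.2,-0.2,0,0,0,1],[0.2,-0.2,-0.2,0,0,0,1],[0.2,-0.2,-0.2,0,0,0,1]]' 40
python3 -m crank '[[0,0,0,0,0,0,1],[0,0,0,0,0,0,1],[0,0,0,0,0,0,1]]' 60
```

```text
clock: 3.5
position: [0.5238, -0.1499, 0.0897]
ee_rot: [0.876, -0.058, 0.466, 0.111]
contact_force: [-5.5, -1.1, 5.5]
width: 0.019
clock: 3.88
position: [0.5238, -0.1499, 0.0898]
ee_rot: [0.876, -0.058, 0.466, 0.111]
contact_force: [-4.3, -0.8, 6.4]
width: 0.0183
```

```bash
python3 -m crank '[[-2,0,0,0,0,0,1],[-6,0,0,0,0,0,1],[-12,0,0,0,0,0,1],[-16,0,0,0,0,0,1],[-16,0,0,0,0,0,1]]' 60
python3 - <<'E'
from tgt1 import *
p,Rc,s=toolpose();print(s["qpos"],s["contact_force"],s["width"])
ry=np.radians(-15.1);rx=np.array([np.cos(ry),np.sin(ry),0])
Rp=frame([0,0,-1],rx)
o=np.array([.5127,.1822,0]); 
print(delta(o-.060*rx+[0,0,.25],Rp))
im=eyes.get_image("wrist");cv2.imwrite("pics/w3.png",im["color"])
E
```

```text
clock: 4.5
position: [0.4373, -0.174, 0.2244]
ee_rot: [0.877, -0.06, 0.465, 0.108]
contact_force: [0.3, -0.8, -1.8]
width: 0.0185
[-1.0077056  -0.08677654  2.04886989  0.65078134  1.07103892 -1.54622365] [ 0.32612533 -0.84098208 -1.75080545] 0.018496708981715022
(array([ 3.83, 35.61, 10.48]), array([28.5, 33.4, -8.5]))
```

View pics/w3.png

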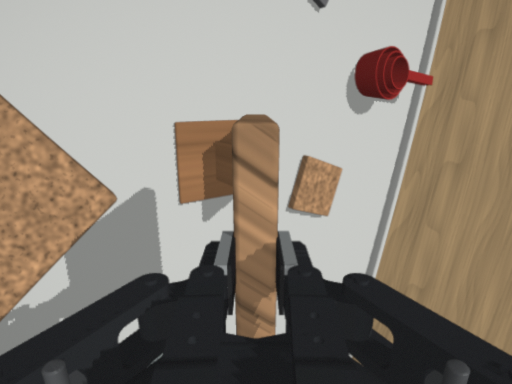

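Trivet held square (edge cols 234–278). Now I'll carry it above the rack gap.

```bash
python3 -m crank '[[-4,0,0,0,0,0,1],[0,18,5.2,14,16.7,-4.2,1],[3.8,35.6,10.5,28.5,33.4,-8.5,1],[3.8,35.6,10.5,28.5,33.4,-8.5,1],[3.8,35.6,10.5,28.5,33.4,-8.5,1]]' 60
python3 -m crank '[[0,0,0,0,0,0,1]]' 60
cat > tgt2.py <<'E'
from h import *
ry=np.radians(-15.1);rx=np.array([np.cos(ry),np.sin(ry),0]);ryv=np.array([-rx[1],rx[0],0])
Rp=frame([0,0,-1],rx)
o=np.array([.5127,.1822,0])
def rk(P): d=np.array(P)-o; return np.stack([d@rx,d@ryv,d[...,2]],-1)
E
python3 - <<'E'
from tgt2 import *
p,Rc,s=toolpose();print(s["qpos"])
print(delta(o-.060*rx+[0,0,.25],Rp))
E
```

```text
clock: 5.18
position: [0.4275, -0.0363, 0.2446]
ee_rot: [0.787, 0.034, 0.615, 0.021]
contact_force: [0.4, -1.0, -1.1]
width: 0.0184
clock: 5.3
position: [0.4288, -0.0333, 0.2448]
ee_rot: [0.788, 0.031, 0.614, 0.026]
contact_force: [-0.1, -1.0, -0.8]
width: 0.0182
[-0.39570932 -0.10968334  1.87490828  0.1811882   1.18350751 -0.44112691]
(array([ 1.96, 23.08,  2.26]), array([14.6, 13.4, -6.5]))
```

```bash
python3 -m crank '[[2,23,2.3,14.6,13.4,-6.5,1],[2,23,2.3,14.6,13.4,-6.5,1],[2,23,2.3,14.6,13.4,-6.5,1],[2,23,2.3,14.6,13.4,-6.5,1],[2,23,2.3,14.6,13.4,-6.5,1]]' 60
python3 - <<'E'
from tgt2 import *
import pickle
p,Rc,s=toolpose();print(s["qpos"])
print(delta(o-.060*rx+[0,0,.25],Rp))
im=eyes.get_image("wrist");pickle.dump(im,open("w4.pkl","wb"));cv2.imwrite("pics/w4.png",im["color"])
E
```

```text
clock: 5.92
position: [0.4568, 0.1948, 0.2484]
ee_rot: [0.701, 0.094, 0.701, -0.096]
contact_force: [0.3, -2.0, -1.0]
width: 0.0188
[ 0.26456708  0.13526735  1.58415077 -0.00223096  1.42361335  0.53420117]
(array([-0.16,  0.24, -0.28]), array([-0.3, -0. ,  0.2]))
```

View pics/w4.png

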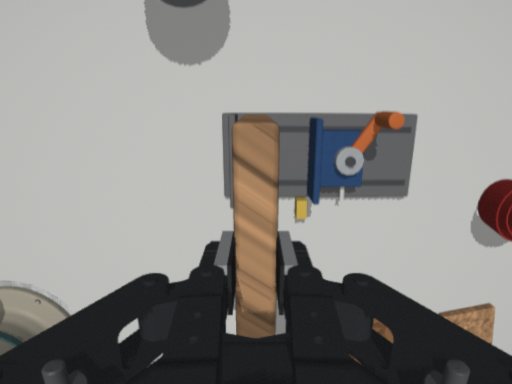

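The view shows the trivet (cols 234–278), fixed fence (~230), blue fence (~315), mark (301,208), pointer (341,194), pivot hub (350,160) and knob (397,120). I'll measure these.

```bash
python3 - <<'E'
from tgt2 import *
import pickle
np.set_printoptions(precision=4,suppress=True)
im=pickle.load(open("w4.pkl","rb")); C=cloud(im)
cv2.imwrite("pics/w4c.png",cv2.resize(im["color"][95:235,215:425],None,fx=3.8,fy=3.8,interpolation=cv2.INTER_CUBIC))
hsv=cv2.cvtColor(im["color"],cv2.COLOR_BGR2HSV); K=rk(C)
for nm,lo,hi,zr in (("orange",(3,180,60),(14,255,255),(.08,.1)),("blue",(105,100,20),(130,255,255),(.057,.07)),("yellow",(20,150,90),(35,255,255),(.018,.027))):
    m=(cv2.inRange(hsv,lo,hi)>0); m[235:]=0; m[:,:215]=0
    Q=K[m]; Q=Q[(Q[:,2]>zr[0])&(Q[:,2]<zr[1])]
    print(nm,len(Q),"mean",Q.mean(0),"min",np.percentile(Q,2,axis=0),"max",np.percentile(Q,98,axis=0))
# fixed fence top
m=(K[...,2]>.055)&(K[...,2]<.068)&(K[...,0]<-.07)&(K[...,0]>-.1)&(abs(K[...,1])<.07)
Q=K[m];print("fixed",len(Q),Q.mean(0),Q.min(0),Q.max(0))
if len(Q)>5: print("yaw",np.degrees(np.polyfit(Q[:,1],Q[:,0],1)[0]))
m=(K[...,2]>.055)&(K[...,2]<.068)&(K[...,0]>-.0)&(K[...,0]<.03)&(abs(K[...,1])<.055)
Q=K[m];print("bluefence",len(Q),Q.mean(0),Q.min(0),Q.max(0),"yaw",np.degrees(np.polyfit(Q[:,1],Q[:,0],1)[0]))
g=im["color"].min(2)
m=(g>140)&(K[...,2]>.015)&(K[...,2]<.03)&(abs(K[...,0]-.055)<.02)&(K[...,1]<-.03)&(K[...,1]>-.08)
Q=K[m];print("pointer",len(Q),Q.mean(0) if len(Q) else 0,Q.min(0),Q.max(0))
print("base edges", [rk(plane(im,[q],.012))[0] for q in ((224,113),(415,113),(225,197),(411,199))])
E
```

```text
<stdin>:10: RuntimeWarning: Mean of empty slice.
  ret = um.true_divide(
Traceback (most recent call last):
IndexError: index -1 is out of bounds for axis 0 with size 0
```

View pics/w4c.png

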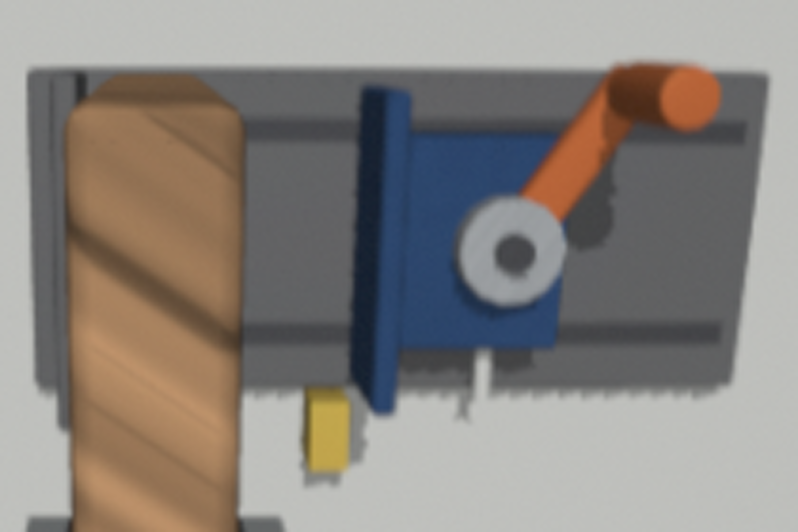

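```bash
cat > meas.py <<'E'
from tgt2 import *
np.set_printoptions(precision=4,suppress=True)
def meas(im,xmin=215,ymax=235):
    K=rk(cloud(im)); hsv=cv2.cvtColor(im["color"],cv2.COLOR_BGR2HSV)
    def st(nm,m):
        Q=K[m]
        if len(Q)>4: print(nm,len(Q),"mid",((np.percentile(Q,2,axis=0)+np.percentile(Q,98,axis=0))/2),"min",np.percentile(Q,2,axis=0),"max",np.percentile(Q,98,axis=0))
        else: print(nm,len(Q))
    X,Y,Z=K[...,0],K[...,1],K[...,2]
    H,S,V=hsv[...,0],hsv[...,1],hsv[...,2]
    st("knobtop",(H>2)&(H<16)&(S>120)&(Z>.078)&(Z<.1)&(X>-.02)&(X<.16)&(abs(Y)<.08))
    st("bluefence",(Z>.057)&(Z<.068)&(X>-.045)&(X<.03)&(abs(Y)<.055)&(H>100)&(H<130))
    st("fixed",(Z>.055)&(Z<.068)&(X>-.1)&(X<-.07)&(abs(Y)<.07)&(S<60))
    st("yellow",(H>18)&(H<36)&(S>120)&(Z>.017)&(Z<.028)&(abs(X)<.05)&(Y<-.03)&(Y>-.1))
    st("pointer",(S<40)&(V>130)&(Z>.016)&(Z<.03)&(X<.09)&(X>-.02)&(Y<-.03)&(Y>-.09))
    st("hub",(S<60)&(V>110)&(Z>.045)&(Z<.075)&(X<.09)&(X>-.02)&(abs(Y)<.03))
E
python3 - <<'E'
from meas import *
import pickle
im=pickle.load(open("w4.pkl","rb"));meas(im)
t=pickle.load(open("top0.pkl","rb"));print("TOP");meas(t)
h=cv2.cvtColor(im["color"],cv2.COLOR_BGR2HSV);print(h[120,397],rk(cloud(im))[120,397],h[194,341],rk(cloud(im))[194,341])
print("base", np.array([rk(plane(im,[q],.012))[0] for q in ((224,113),(415,113),(225,197),(411,199))]))
E
```

```text
knobtop 254 mid [0.09   0.0509 0.0848] min [0.0823 0.0434 0.0797] max [0.0978 0.0585 0.09  ]
bluefence 609 mid [0.0164 0.0016 0.0602] min [ 0.0125 -0.0456  0.0577] max [0.0204 0.0488 0.0628]
fixed 304 mid [-0.082   0.0025  0.0609] min [-0.0854 -0.0495  0.0591] max [-0.0785  0.0546  0.0626]
yellow 176 mid [ 0.005  -0.0685  0.0208] min [-0.0013 -0.0801  0.0184] max [ 0.0113 -0.0569  0.0231]
pointer 57 mid [ 0.0382 -0.0585  0.0234] min [ 0.0173 -0.0785  0.0215] max [ 0.059  -0.0384  0.0253]
hub 512 mid [0.057  0.0014 0.0477] min [ 0.0417 -0.0132  0.0457] max [0.0722 0.016  0.0496]
TOP
knobtop 37 mid [0.0884 0.0495 0.0868] min [0.0811 0.0411 0.0798] max [0.0958 0.058  0.0937]
bluefence 102 mid [ 0.0145 -0.0009  0.0625] min [ 0.0106 -0.0484  0.0578] max [0.0183 0.0466 0.0672]
fixed 114 mid [-0.0838  0.0007  0.062 ] min [-0.0875 -0.0518  0.0573] max [-0.0801  0.0531  0.0667]
yellow 40 mid [ 0.0036 -0.0699  0.0226] min [-0.0031 -0.0818  0.018 ] max [ 0.0102 -0.058   0.0272]
pointer 0
hub 0
[ 10 177 180] [0.0912 0.0516 0.0885] [ 40   4 189] [ 0.0564 -0.0465  0.0232]
base [[-0.0942  0.0566  0.012 ]
 [ 0.1481  0.0569  0.012 ]
 [-0.0963 -0.053   0.012 ]
 [ 0.157  -0.0574  0.012 ]]
```

```bash
python3 - <<'E'
from meas import *
import pickle
im=pickle.load(open("w4.pkl","rb"));K=rk(cloud(im))
p=toolpose()[0];print("tcp rack",rk(p))
S=K[110:330,228:285]; m=(S[...,2]>.24)&(S[...,2]<.31); Q=S[m]
print(np.percentile(Q[:,2],[2,50,98]))
z=np.median(Q[:,2]);Q=Q[abs(Q[:,2]-z)<.005]
for a in np.arange(Q[:,1].min(),Q[:,1].max()-.01,.02):
    T=Q[(Q[:,1]>=a)&(Q[:,1]<a+.02)];print(a,np.percentile(T[:,0],[3,97]),np.percentile(T[:,0],[3,97]).mean())
print(Q[:,1].min(),Q[:,1].max())
E
```

```text
tcp rack [-0.0573 -0.001   0.2484]
[0.2829 0.2866 0.3045]
-0.04135929095343231 [-0.065  -0.0462] -0.055576827142747934
-0.021359290953432312 [-0.0646 -0.0464] -0.05552141187587574
-0.0013592909534323114 [-0.0652 -0.0452] -0.055195915521806846
0.018640709046567686 [-0.0647 -0.046 ] -0.05535208621606619
0.03864070904656769 [-0.0645 -0.046 ] -0.05525081426034579
-0.04135929095343231 0.06029338841454024
```

```bash
python3 -m crank '[[0,0.2,-0.35,0,0,0,1],[4,0.2,-0.35,0,0,0,1],[9,0.2,-0.35,0,0,0,1],[13,0.2,-0.35,0,0,0,1],[14,0.2,-0.35,0,0,0,1]]' 60
python3 -m crank '[[0,0,0,0,0,0,1]]' 60
python3 - <<'E'
from meas import *
p,Rc,s=toolpose();print("tcp rack",rk(p),delta(o-.0608*rx+[0,0,.095],Rp))
im=eyes.get_image("side");cv2.imwrite("pics/s5.png",cv2.resize(im["color"][100:240,130:290],None,fx=4.5,fy=4.2))
im=eyes.get_image("wrist");cv2.imwrite("pics/w5.png",im["color"])
E
```

```text
clock: 6.6
position: [0.452, 0.1922, 0.1082]
ee_rot: [0.7, 0.095, 0.701, -0.099]
contact_force: [-0.8, 1.2, -1.4]
width: 0.0182
clock: 6.72
position: [0.4547, 0.1936, 0.1109]
ee_rot: [0.702, 0.096, 0.699, -0.098]
contact_force: [0.4, 0.2, -0.5]
width: 0.0182
tcp rack [-0.059  -0.0041  0.1109] (array([ 1.59,  0.42, -0.19]), array([-0.6,  0.2,  0.2]))
```

View pics/s5.png

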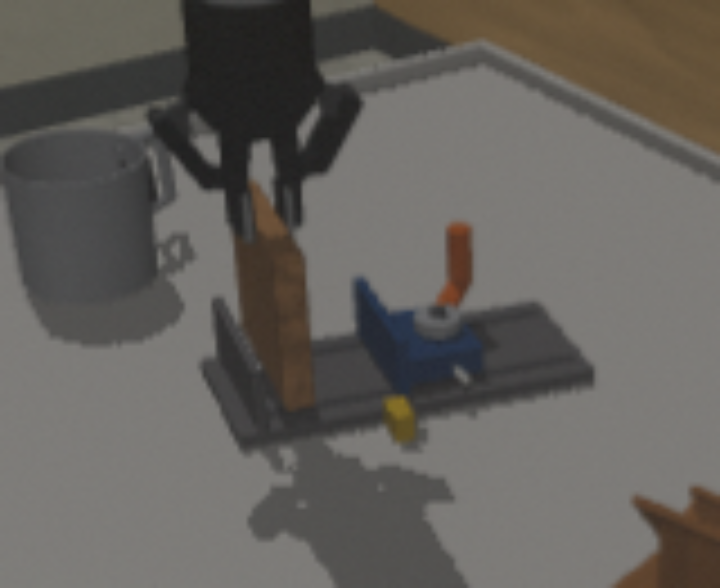

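View pics/w5.png

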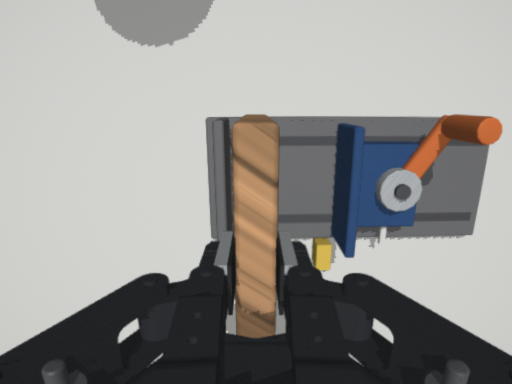

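The trivet hangs between the fences, clear of both. I'll lower it gently and watch the force.

```bash
python3 -m crank '[[0.5,0.2,-0.1,0,0,0,1],[0.9,0.2,-0.1,0,0,0,1],[1.2,0.2,-0.1,0,0,0,1],[1.3,0.2,-0.1,0,0,0,1],[1.3,0.2,-0.1,0,0,0,1]]' 60
python3 -m crank '[[0.1,0,0,0,0,0,1],[0.2,0,0,0,0,0,1],[0.2,0,0,0,0,0,1]]' 60
python3 -m crank '[[0.1,0,0,0,0,0,1],[0.2,0,0,0,0,0,1],[0.2,0,0,0,0,0,1]]' 60
python3 - <<'E'
from meas import *
p,Rc,s=toolpose();print("tcp rack",rk(p),delta(o-.0608*rx+[0,0,.095],Rp))
E
```

```text
clock: 7.45
position: [0.4541, 0.1966, 0.0977]
ee_rot: [0.702, 0.095, 0.699, -0.097]
contact_force: [-0.1, -0.3, -0.4]
width: 0.0186
clock: 7.82
position: [0.4541, 0.1966, 0.0957]
ee_rot: [0.702, 0.095, 0.699, -0.097]
contact_force: [0.3, -0.8, -1.6]
width: 0.0185
clock: 8.2
position: [0.4541, 0.1966, 0.0937]
ee_rot: [0.702, 0.095, 0.699, -0.097]
contact_force: [0.5, 0.0, -1.2]
width: 0.0184
tcp rack [-0.0603 -0.0014  0.0937] (array([-0.13,  0.14, -0.05]), array([-0.6,  0.2,  0.1]))
```

```bash
python3 -m crank '[[0.1,0,0,0,0,0,1],[0.1,0,0,0,0,0,1],[0.1,0,0,0,0,0,1]]' 60
python3 -m crank '[[0.1,0,0,0,0,0,1],[0.1,0,0,0,0,0,1],[0.1,0,0,0,0,0,1]]' 60
```

```text
clock: 8.57
position: [0.4544, 0.1965, 0.0931]
ee_rot: [0.702, 0.095, 0.699, -0.097]
contact_force: [-1.1, -2.2, 3.0]
width: 0.0182
clock: 8.95
position: [0.4545, 0.1963, 0.093]
ee_rot: [0.702, 0.095, 0.699, -0.097]
contact_force: [-1.9, -1.9, 9.7]
width: 0.0182
```

Contact (Fz +9.7 N). I'll back off 1 mm and open a little.

```bash
python3 -m crank '[[-0.1,0,0,0,0,0,1],[-0.1,0,0,0,0,0,2.4],[-0.1,0,0,0,0,0,3],[-0.1,0,0,0,0,0,3.8],[-0.1,0,0,0,0,0,4.2]]' 20
python3 - <<'E'
from meas import *
im=eyes.get_image("wrist");cv2.imwrite("pics/w6.png",im["color"])
E
```

```text
clock: 9.57
position: [0.4541, 0.1966, 0.0926]
ee_rot: [0.702, 0.095, 0.699, -0.097]
contact_force: [-0.9, 0.1, -0.1]
width: 0.0421
```

View pics/w6.png

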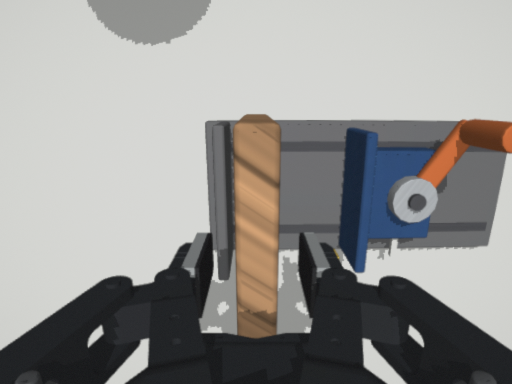

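Trivet is standing free between the open fingers (cols 236–280; finger pads 200 and 310). I'll lift straight up and look.

```bash
python3 -m crank '[[-3,0,0,0,0,0,4.2],[-8,0,0,0,0,0,4.2],[-13,0,0,0,0,0,4.2],[-17,0,0,0,0,0,4.2],[-17,0,0,0,0,0,4.2]]' 20
python3 - <<'E'
from meas import *
import pickle
p,Rc,s=toolpose();print(p,rk(p),s["qpos"])
im=eyes.get_image("side");cv2.imwrite("pics/s7.png",cv2.resize(im["color"][100:240,130:290],None,fx=3.75,fy=3.5))
im=eyes.get_image("wrist");pickle.dump(im,open("w7.pkl","wb"));meas(im)
cv2.imwrite("pics/w7.png",im["color"])
K=rk(cloud(im));m=(K[...,2]>.12)&(K[...,2]<.14)&(K[...,0]<-.03)&(K[...,0]>-.1)&(abs(K[...,1])<.09)
Q=K[m];print("trivet top",Q.mean(0),np.percentile(Q,[2,98],axis=0),"yaw",np.degrees(np.polyfit(Q[:,1],Q[:,0],1)[0]))
E
```

```text
clock: 10.25
position: [0.4557, 0.1978, 0.2663]
ee_rot: [0.704, 0.096, 0.697, -0.096]
contact_force: [-0.3, 0.1, -0.3]
width: 0.0422
[0.4557 0.1978 0.2663] [-0.0591  0.0002  0.2663] [ 0.2726  0.1211  1.5575 -0.004   1.4531  0.5463]
knobtop 238 mid [0.0896 0.0501 0.0846] min [0.0819 0.0425 0.0793] max [0.0974 0.0576 0.0899]
bluefence 560 mid [0.0165 0.0011 0.0605] min [ 0.0125 -0.0466  0.0581] max [0.0204 0.0487 0.063 ]
fixed 622 mid [-0.0814  0.0013  0.0604] min [-0.0852 -0.0515  0.058 ] max [-0.0775  0.054   0.0629]
yellow 171 mid [ 0.0049 -0.0688  0.0209] min [-0.0013 -0.0808  0.0186] max [ 0.011  -0.0569  0.0232]
pointer 44 mid [ 0.0358 -0.0587  0.0225] min [ 0.0127 -0.0766  0.0202] max [ 0.059  -0.0408  0.0248]
hub 472 mid [0.0569 0.0003 0.0475] min [ 0.0417 -0.0148  0.0457] max [0.0721 0.0154 0.0492]
trivet top [-0.0578  0.0049  0.1311] [[-0.0674 -0.055   0.1286]
 [-0.048   0.0593  0.1329]] yaw 0.4366064595740212
```

View pics/s7.png

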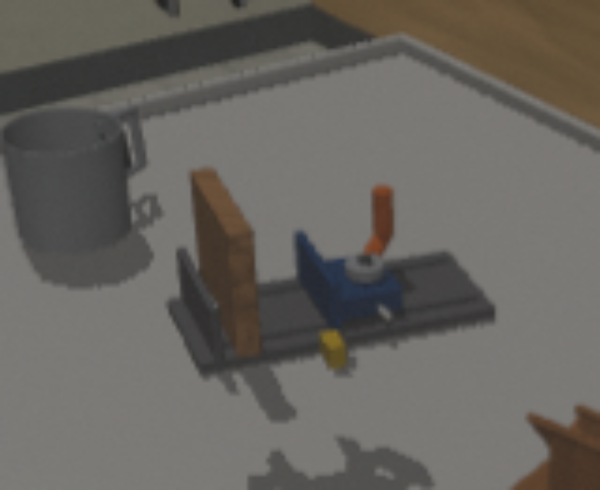

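View pics/w7.png

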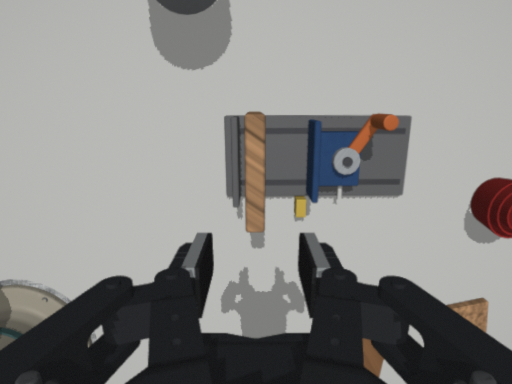

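The trivet stands square (top at z 0.131, yaw 0.4°). The wrist view shows it at cols 246–265, the knob at (390,121), the hub at (347,161) and the mark at (301,207). Next is the knob pose, with the jaws tangential so the wrist camera can see the pointer.

```bash
cat > tgt3.py <<'E'
from meas import *
piv0=np.array([.057,.0004]); 
def kp(pivx,th,z,pivy=.0006,r=.060):
    P=o+(pivx+r*np.cos(th))*rx+(pivy+r*np.sin(th))*ryv+[0,0,z]
    a=th+np.pi/2; zd=np.cos(a)*rx+np.sin(a)*ryv
    return P,frame([0,0,-1],zd)
E
python3 - <<'E'
from tgt3 import *
P,Rk=kp(.057,.99,.17); print(rk(P),delta(P,Rk))
E
```

```text
[0.0899 0.0508 0.17  ] (array([ 9.3 ,  5.35, 15.02]), array([-147.3,   -0.1,    0.3]))
```

```bash
python3 -m crank '[[0,5.4,15,-50,0,0,5],[0,5.4,15,-50,0,0,5],[0,5.4,15,-50,0,0,5],[3,5.4,15,-50,0,0,5],[5,5.4,15,-50,0,0,5]]' 30
python3 -m crank '[[0,0,0,-97,0,0,5],[0,0,0,-97,0,0,5],[0,0,0,-97,0,0,5],[0,0,0,-97,0,0,5],[0,0,0,-97,0,0,5]]' 30
python3 - <<'E'
from tgt3 import *
P,Rk=kp(.057,.99,.17); print(delta(P,Rk),toolpose()[2]["qpos"])
E
```

```text
clock: 10.98
position: [0.6117, 0.208, 0.2089]
ee_rot: [0.674, -0.211, 0.677, 0.209]
contact_force: [0.5, -0.3, 0.3]
width: 0.05
clock: 11.6
position: [0.6116, 0.2082, 0.2106]
ee_rot: [0.506, -0.494, 0.508, 0.492]
contact_force: [-0.2, -0.0, -0.5]
width: 0.05
(array([ 4.06, -0.12, -0.02]), array([-43.2,  -0.2,  -0.2])) [ 0.2229  0.3828  1.3315 -0.004   1.4295 -1.3195]
```

```bash
python3 -m crank '[[0,-0.1,0,-43.5,0,0,5],[0,-0.1,0,-43.5,0,0,5],[0,-0.1,0,-43.5,0,0,5],[2,-0.1,0,-43.5,0,0,5],[2,-0.1,0,-43.5,0,0,5]]' 30
python3 - <<'E'
from tgt3 import *
import pickle
P,Rk=kp(.057,.99,.17); print(delta(P,Rk),toolpose()[2]["qpos"])
im=eyes.get_image("wrist");pickle.dump(im,open("w8.pkl","wb"));cv2.imwrite("pics/w8.png",im["color"]);meas(im)
K=rk(cloud(im));hsv=cv2.cvtColor(im["color"],cv2.COLOR_BGR2HSV)
m=(hsv[...,0]<16)&(hsv[...,1]>120)&(K[...,2]>.084)&(K[...,2]<.1)&(K[...,0]>.02);Q=K[m];print("knob top",len(Q),Q.min(0),Q.max(0),(Q.min(0)+Q.max(0))/2)
E
```

```text
clock: 12.22
position: [0.6116, 0.2078, 0.1896]
ee_rot: [0.288, -0.644, 0.293, 0.645]
contact_force: [-0.4, 0.0, -0.6]
width: 0.0497
(array([ 1.96, -0.09, -0.08]), array([-0.2, -0.1, -0.4])) [ 0.2223  0.3945  1.3648 -0.004   1.3873 -2.0712]
knobtop 307 mid [0.0903 0.0493 0.0845] min [0.0825 0.0418 0.0793] max [0.098  0.0569 0.0896]
bluefence 948 mid [0.0163 0.0004 0.0606] min [ 0.0126 -0.0468  0.0584] max [0.02   0.0477 0.0628]
fixed 0
yellow 375 mid [ 0.0059 -0.0688  0.0206] min [-0.0003 -0.0812  0.0184] max [ 0.0122 -0.0565  0.0228]
pointer 98 mid [ 0.0289 -0.0529  0.0227] min [-0.0019 -0.0689  0.0207] max [ 0.0596 -0.0368  0.0246]
hub 835 mid [0.0572 0.0004 0.0474] min [ 0.0421 -0.0147  0.0458] max [0.0723 0.0155 0.049 ]
knob top 281 [0.082  0.0416 0.084 ] [0.0988 0.0579 0.0899] [0.0904 0.0497 0.087 ]
```

View pics/w8.png

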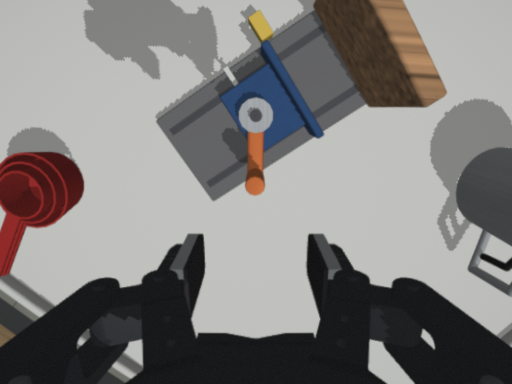

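The wrist view shows the lever vertical in the image, the knob (255,186) centred between the fingers, the pointer (230,75) and the mark (260,25). Descend around the knob.

```bash
python3 -m crank '[[4,-0.1,-0.05,0,0,0,4.6],[8,-0.1,-0.05,0,0,0,4.6],[11.5,-0.1,-0.05,0,0,0,4.6],[13.5,-0.1,-0.05,0,0,0,4.6],[13.5,-0.1,-0.05,0,0,0,4.6]]' 30
python3 -m crank '[[0,0,0,0,0,0,4.6]]'
python3 - <<'E'
from tgt3 import *
P,Rk=kp(.057,.99,.054); print(delta(P,Rk),rk(toolpose()[0]))
im=eyes.get_image("wrist");cv2.imwrite("pics/w9.png",im["color"])
E
```

```text
clock: 12.9
position: [0.614, 0.2079, 0.0565]
ee_rot: [-0.289, 0.645, -0.292, -0.644]
contact_force: [0.6, -0.4, 0.5]
width: 0.046
clock: 13.02
position: [0.6163, 0.2085, 0.0593]
ee_rot: [-0.29, 0.647, -0.291, -0.643]
contact_force: [0.8, 0.5, 0.6]
width: 0.0462
(array([0.53, 0.31, 0.19]), array([-0.1, -0.3,  0.1])) [0.0932 0.0523 0.0593]
```

View pics/w9.png

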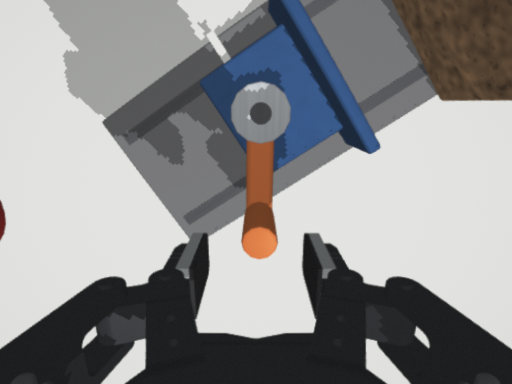

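```bash
python3 -m crank '[[0,0,0,0,0,0,4.6],[0,0,0,0,0,0,4.6]]'
python3 - <<'E'
from tgt3 import *
P,Rk=kp(.057,.99,.054); print(delta(P,Rk),rk(toolpose()[0]))
E
```

```text
clock: 13.32
position: [0.6158, 0.2083, 0.0591]
ee_rot: [-0.29, 0.647, -0.29, -0.643]
contact_force: [-0.3, -0.5, 0.3]
width: 0.0457
(array([0.51, 0.27, 0.16]), array([-0.1, -0.3,  0.1])) [0.0927 0.0521 0.0591]
```

```bash
python3 -m crank '[[0.4,0.25,0.15,0,0,0,4.6],[0.4,0.25,0.15,0,0,0,4.6],[0.4,0.25,0.15,0,0,0,3],[0.4,0.25,0.15,0,0,0,1],[0.4,0.25,0.15,0,0,0,1]]' 30
python3 -m crank '[[0,0,0,0,0,0,1],[0,0,0,0,0,0,1],[0,0,0,0,0,0,1]]' 60
python3 - <<'E'
from tgt3 import *
P,Rk=kp(.057,.99,.054); print(delta(P,Rk),rk(toolpose()[0]))
im=eyes.get_image("wrist");cv2.imwrite("pics/w10.png",im["color"]);meas(im)
E
```

```text
clock: 13.95
position: [0.6126, 0.2077, 0.0544]
ee_rot: [-0.29, 0.646, -0.291, -0.643]
contact_force: [0.5, 0.3, 1.3]
width: 0.0158
clock: 14.32
position: [0.6127, 0.2077, 0.0544]
ee_rot: [-0.29, 0.646, -0.291, -0.643]
contact_force: [-0.9, 0.6, 1.9]
width: 0.0146
(array([ 0.04, -0.01, -0.  ]), array([-0.1, -0.3,  0. ])) [0.0899 0.0507 0.0544]
knobtop 1124 mid [0.0899 0.0493 0.0844] min [0.0822 0.0416 0.079 ] max [0.0976 0.057  0.0898]
bluefence 3255 mid [0.0163 0.005  0.0601] min [ 0.0124 -0.0377  0.0579] max [0.0203 0.0477 0.0624]
fixed 0
yellow 0
pointer 291 mid [ 0.057  -0.0458  0.0234] min [ 0.0545 -0.0551  0.0219] max [ 0.0594 -0.0366  0.0248]
hub 2630 mid [0.0567 0.0003 0.0476] min [ 0.0412 -0.0148  0.046 ] max [0.0721 0.0155 0.0493]
```

View pics/w10.png

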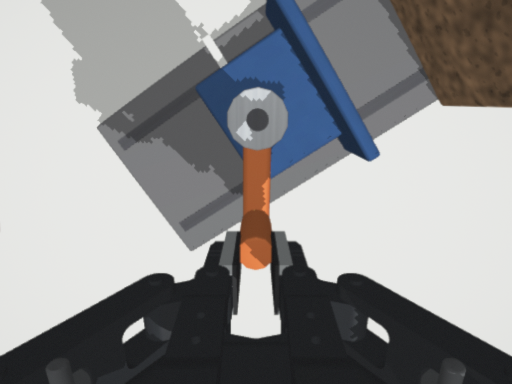

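The knob is held: the jaws sit at cols 238–274 around it, and the fence has not moved (pointer x 0.057). Now I'll push along rack -x with the lever still swung out.

```bash
python3 -m crank '[[0,0.4,0.6,0,0,0,1],[0,0.95,1.45,0,0,0,1],[0,1.5,2.3,0,0,0,1],[0,2.05,3.1,0,0,0,1],[0,2.3,3.5,0,0,0,1]]' 60
python3 -m crank '[[0,0,0,0,0,0,1],[0,0,0,0,0,0,1]]' 60
python3 - <<'E'
from tgt3 import *
import pickle
p,Rc,s=toolpose();print(rk(p),s["contact_force"]@np.c_[rx,ryv,[0,0,1]])
im=eyes.get_image("wrist");pickle.dump(im,open("w11.pkl","wb"));cv2.imwrite("pics/w11.png",im["color"]);meas(im)
P,Rk=kp(.0055,.99,.0544);print(delta(P,Rk))
im=eyes.get_image("side");cv2.imwrite("pics/s11.png",cv2.resize(im["color"][100:240,130:290],None,fx=4.5,fy=4.2))
E
```

```text
clock: 15.0
position: [0.5719, 0.2193, 0.0546]
ee_rot: [-0.29, 0.647, -0.29, -0.643]
contact_force: [4.5, 1.0, 2.4]
width: 0.0144
clock: 15.25
position: [0.5725, 0.2191, 0.0545]
ee_rot: [-0.29, 0.647, -0.29, -0.643]
contact_force: [3.7, 2.1, 3.8]
width: 0.0147
[0.0481 0.0512 0.0545] [3.0547 3.0258 3.7577]
knobtop 1126 mid [0.0482 0.0499 0.0842] min [0.0405 0.0422 0.0788] max [0.0559 0.0576 0.0895]
bluefence 3266 mid [-0.0247  0.005   0.0601] min [-0.0286 -0.0378  0.0577] max [-0.0208  0.0479  0.0625]
fixed 0
yellow 728 mid [ 0.0054 -0.0655  0.0206] min [-0.0009 -0.0748  0.0185] max [ 0.0117 -0.0562  0.0228]
pointer 290 mid [ 0.0159 -0.0458  0.0231] min [ 0.0134 -0.0551  0.0216] max [ 0.0184 -0.0365  0.0246]
hub 2588 mid [0.016  0.0006 0.0473] min [ 0.001  -0.0145  0.0459] max [0.0311 0.0156 0.0487]
(array([-0.  ,  0.58,  0.8 ]), array([-0.1, -0.3,  0.1]))
```

View pics/w11.png

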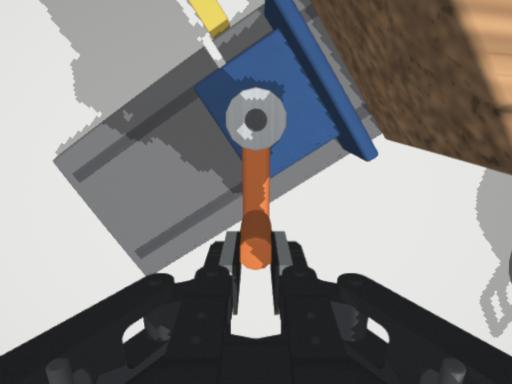

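View pics/s11.png

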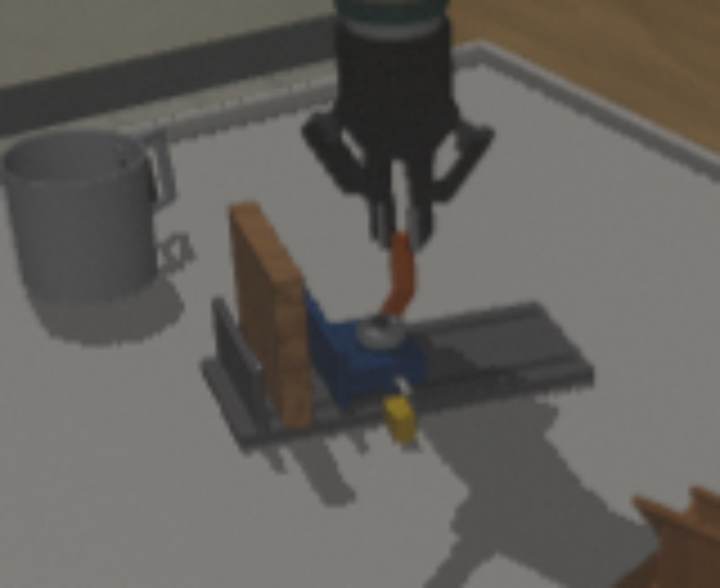

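The pointer is at rack x 0.0159 and the mark at 0.0054, so 10.5 mm remain. The trivet is still standing.

```bash
python3 -m crank '[[0,0.2,0.3,0,0,0,1],[0,0.4,0.6,0,0,0,1],[0,0.58,0.88,0,0,0,1],[0,0.58,0.88,0,0,0,1],[0,0.58,0.88,0,0,0,1]]' 60
python3 - <<'E'
from tgt3 import *
p,Rc,s=toolpose();print(rk(p),s["contact_force"]@np.c_[rx,ryv,[0,0,1]])
im=eyes.get_image("wrist");cv2.imwrite("pics/w12.png",im["color"]);meas(im)
for k in range(0,6):
    th=.985-.985*k/5
    P,Rk=kp(.0055,th,.0544);print(round(th,2),delta(P,Rk))
E
```

```text
clock: 15.98
position: [0.5628, 0.2218, 0.0544]
ee_rot: [-0.29, 0.647, -0.29, -0.643]
contact_force: [3.6, 3.4, 4.0]
width: 0.0147
[0.038  0.0512 0.0544] [2.5691 4.222  3.9809]
knobtop 1123 mid [0.0381 0.0499 0.0843] min [0.0305 0.0422 0.079 ] max [0.0458 0.0577 0.0896]
bluefence 3244 mid [-0.0348  0.0051  0.0601] min [-0.0387 -0.0376  0.0577] max [-0.031   0.0479  0.0625]
fixed 0
yellow 954 mid [ 0.0052 -0.0683  0.0212] min [-0.001  -0.0803  0.0197] max [ 0.0115 -0.0564  0.0228]
pointer 295 mid [ 0.0057 -0.0456  0.0231] min [ 0.0031 -0.0549  0.0215] max [ 0.0082 -0.0364  0.0247]
hub 2592 mid [0.0058 0.0006 0.0474] min [-0.0093 -0.0145  0.046 ] max [0.0208 0.0156 0.0487]
0.98 (array([ 0.  ,  0.01, -0.09]), array([ 0.2, -0.3,  0.1]))
0.79 (array([ 0.01,  0.13, -1.26]), array([11.5, -0.3,  0.1]))
0.59 (array([ 0.01,  0.48, -2.39]), array([22.8, -0.3,  0.2]))
0.39 (array([ 0.02,  1.04, -3.43]), array([34.1, -0.2,  0.2]))
0.2 (array([ 0.02,  1.8 , -4.34]), array([45.3, -0.2,  0.2]))
0.0 (array([ 0.02,  2.71, -5.08]), array([56.6, -0.2,  0.2]))
```

View pics/w12.png

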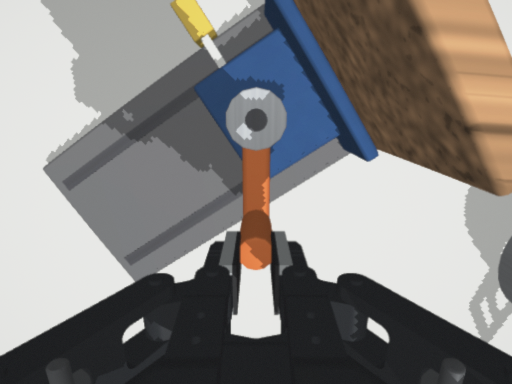

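Pointer and mark agree to 0.5 mm. Now I'll swing along the 60 mm arc, turning the gripper with it, and check each step.

```bash
python3 -m crank '[[0,0.015,-0.42,4,0,0,1],[0,0.06,-0.835,8,0,0,1],[0,0.13,-1.25,12,0,0,1],[0,0.23,-1.65,16,0,0,1],[0,0.36,-2.05,20,0,0,1]]' 60
python3 - <<'E'
from tgt3 import *
p,Rc,s=toolpose();print(rk(p),s["contact_force"]@np.c_[rx,ryv,[0,0,1]],s["moment"])
im=eyes.get_image("wrist");cv2.imwrite("pics/w13.png",im["color"]);meas(im)
th=np.arctan2(*(rk(p)[[1,0]]-[.0006,.0055]));print("th",th)
for t in (.65,.4,.2,0.): print(t,delta(*kp(.0054,t,.0544)))
E
```

```text
clock: 16.65
position: [0.5739, 0.2034, 0.0545]
ee_rot: [-0.398, 0.586, -0.398, -0.582]
contact_force: [3.4, 1.4, 4.3]
width: 0.0145
[0.0535 0.0365 0.0545] [2.9389 2.2285 4.3442] [ 0.2669 -0.7494  0.0915]
knobtop 1120 mid [0.0533 0.0355 0.0843] min [0.0454 0.0278 0.0791] max [0.0611 0.0432 0.0895]
bluefence 3299 mid [-0.0348  0.0054  0.0602] min [-0.0387 -0.0373  0.0578] max [-0.0309  0.0482  0.0625]
fixed 0
yellow 980 mid [ 0.0048 -0.0687  0.0211] min [-0.0013 -0.0811  0.0195] max [ 0.011  -0.0564  0.0227]
pointer 299 mid [ 0.0077 -0.0562  0.0225] min [ 0.0032 -0.076   0.0204] max [ 0.0122 -0.0364  0.0247]
hub 2648 mid [0.0058 0.0007 0.0482] min [-0.0093 -0.0144  0.0459] max [0.0208 0.0158 0.0505]
th 0.6411377755015726
0.65 (array([0.  , 0.01, 0.11]), array([-0.8, -0.3,  0.2]))
0.4 (array([ 0.01,  0.17, -1.38]), array([13.5, -0.3,  0.2]))
0.2 (array([ 0.02,  0.57, -2.51]), array([24.9, -0.2,  0.3]))
0.0 (array([ 0.02,  1.18, -3.54]), array([36.4, -0.2,  0.3]))
```

View pics/w13.png

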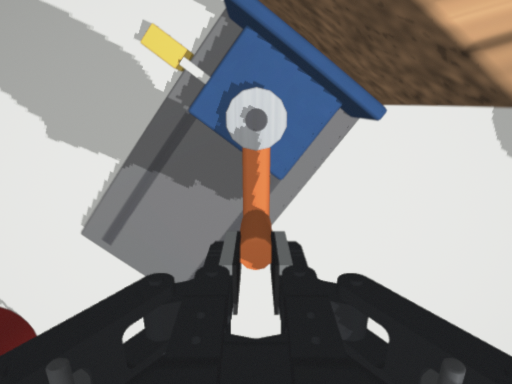

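The fence stays put (pointer against the mark at (190,68)/(164,46)). Continuing.

```bash
python3 -m crank '[[0,0.015,-0.42,4,0,0,1],[0,0.06,-0.835,8,0,0,1],[0,0.13,-1.25,12,0,0,1],[0,0.23,-1.65,16,0,0,1],[0,0.36,-2.05,20,0,0,1]]' 60
python3 - <<'E'
from tgt3 import *
p,Rc,s=toolpose();print(rk(p),s["contact_force"]@np.c_[rx,ryv,[0,0,1]],s["moment"])
im=eyes.get_image("wrist");cv2.imwrite("pics/w14.png",im["color"]);meas(im)
th=np.arctan2(*(rk(p)[[1,0]]-[.0006,.0055]));print("th",th)
for t in (.2,.1,0.): print(t,delta(*kp(.0054,t,.0544)))
E
```

```text
clock: 17.32
position: [0.5777, 0.1826, 0.0544]
ee_rot: [-0.494, 0.508, -0.494, -0.504]
contact_force: [4.1, 1.7, 4.5]
width: 0.0146
[0.0627 0.0173 0.0544] [3.4901 2.7254 4.5349] [ 0.059  -0.6905  0.0735]
knobtop 1139 mid [0.0622 0.0169 0.0843] min [0.0544 0.0095 0.079 ] max [0.0699 0.0244 0.0896]
bluefence 3828 mid [-0.0351  0.001   0.0602] min [-0.039  -0.046   0.0579] max [-0.0312  0.0479  0.0625]
fixed 0
yellow 909 mid [ 0.0048 -0.0687  0.0211] min [-0.0014 -0.081   0.0195] max [ 0.011  -0.0564  0.0227]
pointer 275 mid [ 0.0076 -0.052   0.0224] min [ 0.0029 -0.0674  0.0203] max [ 0.0122 -0.0367  0.0246]
hub 2644 mid [0.0054 0.0007 0.0482] min [-0.0096 -0.0144  0.046 ] max [0.0204 0.0158 0.0505]
th 0.2840413296126009
0.2 (array([ 0.  , -0.01, -0.45]), array([ 5. , -0.3,  0.2]))
0.1 (array([ 0.01,  0.07, -1.05]), array([10.7, -0.2,  0.3]))
0.0 (array([ 0.01,  0.21, -1.63]), array([16.4, -0.2,  0.3]))
```

```bash
python3 -m crank '[[0,0.015,-0.42,4,0,0,1],[0,0.05,-0.835,8,0,0,1],[0,0.12,-1.25,12,0,0,1],[0,0.2,-1.55,15,0,0,1],[0,0.23,-1.7,16.5,0,0,1]]' 60
python3 -m crank '[[0,0,0,0,0,0,1],[0,0,0,0,0,0,1]]' 60
python3 - <<'E'
from tgt3 import *
p,Rc,s=toolpose();print(rk(p),s["contact_force"]@np.c_[rx,ryv,[0,0,1]],s["moment"])
im=eyes.get_image("wrist");cv2.imwrite("pics/w15.png",im["color"]);meas(im)
th=np.arctan2(*(rk(p)[[1,0]]-[.0006,.0055]));print("th",th)
print(delta(*kp(.0054,0,.0544)))
E
```

```text
clock: 18.0
position: [0.5753, 0.1654, 0.0544]
ee_rot: [0.561, -0.433, 0.561, 0.429]
contact_force: [4.7, -1.2, 4.8]
width: 0.0145
clock: 18.25
position: [0.5752, 0.1654, 0.0544]
ee_rot: [0.56, -0.433, 0.561, 0.429]
contact_force: [5.3, -2.0, 6.0]
width: 0.0143
[0.0647 0.     0.0544] [ 5.6343 -0.5778  6.0237] [-0.2897 -0.6079  0.0339]
knobtop 1129 mid [0.0643 0.0006 0.0842] min [ 0.0564 -0.0066  0.079 ] max [0.0721 0.0077 0.0895]
bluefence 3855 mid [-0.0356  0.0008  0.0603] min [-0.0396 -0.0463  0.058 ] max [-0.0317  0.048   0.0626]
fixed 0
yellow 853 mid [ 0.0051 -0.0685  0.0212] min [-0.0011 -0.0809  0.0196] max [ 0.0113 -0.0562  0.0227]
pointer 243 mid [ 0.0048 -0.0457  0.0232] min [ 0.0026 -0.0548  0.0219] max [ 0.0069 -0.0367  0.0246]
hub 2637 mid [0.0049 0.0009 0.0479] min [-0.01   -0.0141  0.0459] max [0.0199 0.0158 0.0498]
th -0.010067369029855736
(array([-0.  , -0.07,  0.06]), array([ 0.2, -0.2,  0.2]))
```

View pics/w15.png

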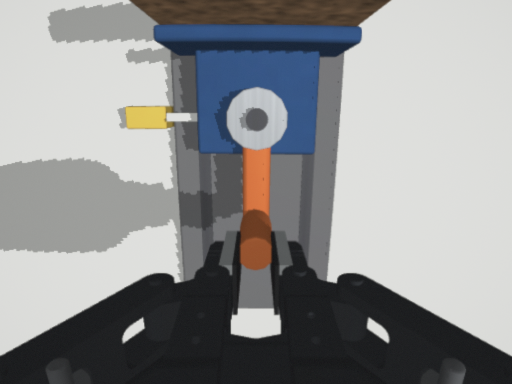

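Pointer and mark are level (both row 117) and the lever points straight along rack +x. A small extra press towards the stop will confirm it is fully closed.

```bash
python3 -m crank '[[0,0,-0.1,1,0,0,1],[0,0,-0.2,1,0,0,1],[0,0,-0.2,1,0,0,1],[0,0,-0.2,1,0,0,1]]' 60
python3 - <<'E'
from tgt3 import *
p,Rc,s=toolpose();print(rk(p),s["contact_force"]@np.c_[rx,ryv,[0,0,1]],s["moment"])
im=eyes.get_image("wrist");cv2.imwrite("pics/w16.png",im["color"]);meas(im)
im=eyes.get_image("side");cv2.imwrite("pics/s16.png",cv2.resize(im["color"][100:240,130:290],None,fx=4.5,fy=4.2))
im=eyes.get_image("top");cv2.imwrite("pics/t16.png",im["color"])
E
```

```text
clock: 18.8
position: [0.5751, 0.1651, 0.0544]
ee_rot: [0.565, -0.427, 0.564, 0.425]
contact_force: [4.3, 2.6, 3.7]
width: 0.0143
[ 0.0647 -0.0003  0.0544] [3.4539 3.6577 3.7199] [ 0.3614 -0.7886  0.1394]
knobtop 1130 mid [0.0642 0.0003 0.0842] min [ 0.0564 -0.0069  0.0789] max [0.072  0.0075 0.0895]
bluefence 3861 mid [-0.0356  0.001   0.0603] min [-0.0395 -0.0462  0.058 ] max [-0.0317  0.0481  0.0625]
fixed 0
yellow 848 mid [ 0.0051 -0.0686  0.0212] min [-0.0011 -0.081   0.0198] max [ 0.0113 -0.0563  0.0227]
pointer 260 mid [ 0.0049 -0.0459  0.0232] min [ 0.0024 -0.0551  0.0217] max [ 0.0073 -0.0367  0.0247]
hub 2646 mid [0.0049 0.0008 0.0476] min [-0.0101 -0.0143  0.0459] max [0.0199 0.016  0.0493]
```

View pics/s16.png

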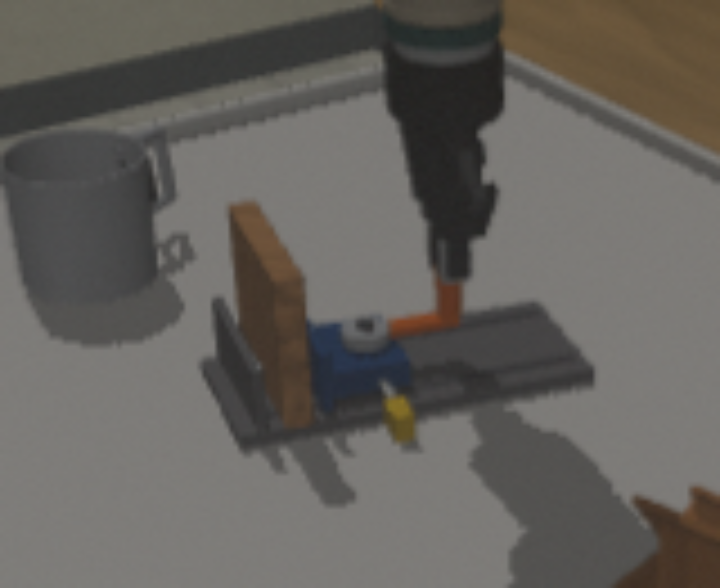

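View pics/t16.png

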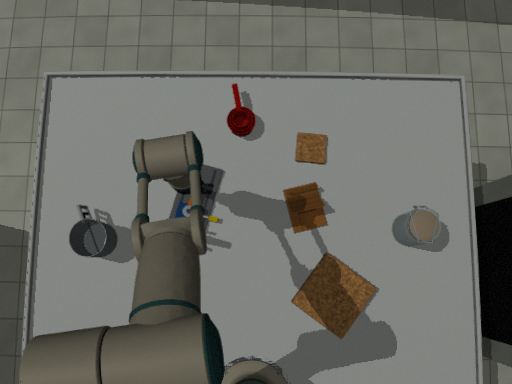

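View pics/w16.png

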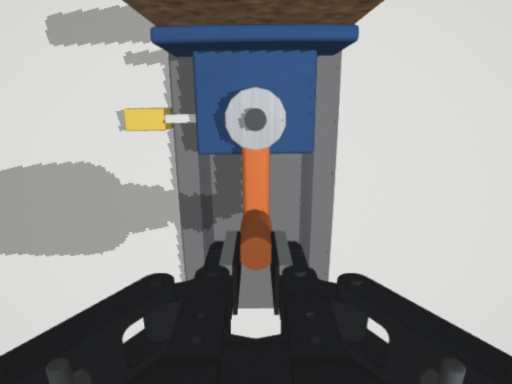

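All is in place: an extra 2 mm press moved the knob only 0.3 mm and raised the sideways force, so the lever is on its stop. The pointer (0.0049) and mark (0.0051) agree, the trivet stands, and the cups, sifter and jar are at their original pixels. Handing in.

```bash
python3 - <<'E'
from h import *
print(manip.sign_off())
E
```

```text
the job is handed in; nothing more can be done
None
```

I stood the middle-sized trivet upright between the fences and let go. Then I gripped the knob, pushed the fence to the mark with the lever still out at about 1.0 rad, and swung the lever shut along its arc. I handed in at about 19 s, still gripping the knob at 60 N.

- **Pointer:** the last wrist-camera measurement put it about 0.2 mm from the middle of the mark. It stayed within about 1 mm of the mark throughout the swing.
- **Lever:** it is on its stop. An extra 2 mm press moved the knob only 0.3 mm and the sideways force rose.
- **Trivet:** the side camera shows it standing between the fences.
- **Cups, sifter and jar:** they look unmoved in the top view, judged by eye rather than measured.
- **Forces:** the highest reading I saw was about 10 N, when setting the trivet down.
- **What disagreed:**
  - The top and wrist cameras differed by about 2 mm on where the rack is. I used the wrist camera.
  - The gripper reads 14.5 mm on the 18 mm knob. The knob did not slip in the grip.
  - My automatic pointer reading was off in some views because it also caught part of the yellow mark. There I relied on the hub and fence positions instead.

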